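Roll the bar into the V-block and slide it to the stop

TASK

Get the round metal bar ready for cutting without picking it up: with the fingertips or the outside of the fingers, push it by its side so that it rolls along the bench, up the ramp and into the V of the steel V-block; then push on its end to slide it along the V until it rests against the end stop. Never lift or carry the bar, and leave the jars, the bottles and the stone model standing where they are. Finish with the bar lying still in the V, against the stop.

Things in the scene. Friction and masses are not known exactly. Their poses are not given: they have to be found in the camera images.
- bar: Plain round aluminium bar lying on its side, 40 mm thick, 120 mm long, about 0.4 kg, with a thin dark groove. Origin at its centre; own y = the bar's axis, x and z turn as it rolls. Starts on the bench before the ramp, its axis within 0.1 rad of the V's direction. Smooth, slips on fingers; rolls with some drag: on the flat it soon stops, on the ramp it rolls back if let go.
- vblock: Low steel V-block fixed to the bench, 130 mm long in y (-65 to +65). Origin at bench level under the V's bottom line, mid length. x = rolling direction (ramp to fence), y = along the V toward the end stop, z up. The V (120 degrees) is lowest at x 0, 4 mm high, and ends at an upright fence, x +22 to +30 mm, 46 mm high. Seated bar: centre at x 0, z 27 mm.
- vblock_ramp (a point): Middle of the foot of the V-block's lead-in ramp, at x = -75 mm of the block, at bench height. From here (1 mm high) the ramp rises to a crest 13 mm high at x = -20 to -16 mm, behind which the V goes down. Push the bar at or below the height of its axis, or it is wedged against the bench. At the start the bar's centre is 85 to 155 mm before this foot.
- vblock_stop (a point): Inner face of the end stop, an upright dark plate across the +y end of the V, 44 mm high, x = -16 to +20 mm of the block. Point on the face at the height of a seated bar's axis (block x 0, y +65, z 27 mm). A bar against it has its centre 60 mm from it (block y +5 mm). After rolling straight in, the bar is about 15 to 30 mm short of it.
- vblock_open (a point): Middle of the open end of the V, opposite the stop, on the bottom line (block x 0, y -65, z 4 mm). Nothing closes it. The near end of a bar against the stop lies 10 mm inside it; before it is slid along, the bar sticks out here by about 5 to 20 mm. Two fingers shut fit in the V above its faces: 12 mm high at x = -14 and +14 mm.
- separator_jar: Bystander, to be left where it is: small round screw-lid jar, 54 mm across, 62 mm tall; stands toward the back of the worktop, beyond the far end of the V-block's ramp. Origin at the centre of its underside.
- amber_bottle: Bystander, to be left where it is: small brown bottle, 30 mm across, 58 mm tall; stands behind the fence of the V-block. Origin at the centre of its underside.
- stone_model: Bystander, to be left where it is: stone dental model, 59 x 72 x 26 mm; lies behind the fence of the V-block. Origin at the centre of its underside.
- pumice_jar: Bystander, to be left where it is: round screw-lid jar, 72 mm across, 75 mm tall; stands in the left part of the worktop. Origin at the centre of its underside.
- glue_bottle: Bystander, to be left where it is: slim bottle with a pointed nozzle, 29 mm across, 105 mm tall; stands in the left part of the worktop. Origin at the centre of its underside.
There are look-alikes about, which are no part of the job. There is more than one size of the bar; the one meant has the size given above.

How it is judged (in metres and radians):
On the way, in this order (a step that is already met when the one before it is completed fails the run):
1. the bar has turned over by rolling (at least about a fifth of a turn) before it is in the V (angle between bar's own z axis and vertical above 1.2 rad and x of bar in the frame of vblock below -0.02 m), for 0.05 s.
2. the bar lies in the V, on both of its faces and square to it (x of bar in the frame of vblock between -0.005 and 0.005 m and z of bar in the frame of vblock between 0.023 and 0.031 m and angle between the y axis of bar and the y axis of vblock, either way round below 0.06 rad), for 0.2 s.
At the end, for the whole second after the job is handed in: The bar lies in the V (centre within 5 mm of the V line, at seated height within 4 mm, axis within 0.06 rad of the V), its end within 6 mm of the end stop, at rest. It got there by rolling, was never lifted, and no bystander was moved more than 15 mm (all of step 2 and y of bar in the frame of vblock above -0.001 m and linear speed of bar below 0.01 m/s and angular speed of bar below 0.15 rad/s); the robot touches nothing.
It fails at once if the bar is lifted off the bench or the V-block (height (world z) of bar above 0.048 m or (height (world z) of bar above 0.032 m and x of bar in the frame of vblock below -0.09 m)).
It fails at once if the bar is stood up on end or tipped over an edge (angle between bar's own y axis and vertical below 1.2 rad).
It fails at once if the bar is lifted out of the V or carried over it (z of bar in the frame of vblock above 0.04 m and x of bar in the frame of vblock above -0.008 m).
It fails at once if a jar, a bottle or the stone model is moved more than 15 mm or tipped over (distance of any of separator_jar, amber_bottle, stone_model, pumice_jar, glue_bottle from where it was at the start of the episode above 0.015 m or angle between any of separator_jar, amber_bottle, stone_model, pumice_jar, glue_bottle's own z axis and vertical above 0.5 rad).
It also fails if it takes over 54 s, if anything falls off the work surface, if the arm or the gripper's body presses on something with over 40 N, if the wrist force passes 120 N, or if a joint passes its speed limit or range.

ROBOT

A 6-joint arm with a two-finger parallel gripper is mounted at the origin on a cart in front of the work surface, level with it; the furniture and walls round the work are solid. World frame = base frame: x ahead of the robot, y to its left, z up, the work surface at z = 0. Lengths are in mm, angles in rad, forces in N, time in s.
With the tool pointing down it reaches from about 350 to 975 mm from the base axis. Payload 7.1 kg.
Tool frame: the origin (TCP) lies between the finger pads; the fingertips stand 19 mm ahead of it and the grasp point (between the pads) is the TCP (ctrl.tcp_to_tips is the distance from the TCP to the fingertips, in mm); z points along the fingers, y is the line along which they close (so a half turn about z gives the same grasp; the last joint's range is limited). The gripper opens to 88 mm and grips with 3 to 60 N. Pads are 20 mm wide; open, the fingers measure 115 mm over their backs; the gripper's body (75 mm by 178 mm) begins 61 mm behind the grasp point.
Start: joints at [1.109, 0.423, 1.63, -0, 1.089, -0.019], TCP at [267.762, 564.72, 241.675] pointing down, gripper open.
Joint ranges: [-3, 3], [-0.9, 2.11], [0.09, 2.58], [-1.31, 4.45], [0.11, 2.69], [-2.54, 2.54]. Speed limits (rad/s): [2.39, 2.39, 3.01, 3.14, 3.14, 3.14].

INTERFACE

Orientations are given as a rotation vector (axis times angle).
In Python, from workcell import status, optics, ctrl gives the robot as it stands. The module is installed in compiled form; this text tells all that it offers.
- The arm moves only by the shell command python3 -m inch 'ROWS'. ROWS is JSON, a list that holds one entry, the list of rows, each a list of 7 numbers: the shift along the tool's x, y, z in mm, then the turn, a rotation vector about the tool's x, y, z in rad, then the opening in per cent of the stroke, from 0 (shut) to 100 (fully open). A call has 1 to 20 rows; each row is the pose to reach, as a shift and turn from the pose commanded when the call began, along the tool's axes at that moment; what a row does not reach only later rows make up. A row lasts 1/10 s, in which the tool goes at most 50 mm and 8.59 degrees, less where a joint would pass 70% of its speed; a pose out of reach is approached as far as the arm can. A call with a gripper value outside its range is refused whole. The fingers move at their own pace and stop on an object; the grip force is fixed at half the most. Time passes only in rows, so rows that repeat a pose let the fingers close. It gives the time, the measured TCP pose, the force, the opening and the grip force at its end, in the units of the state.
- status.get_obs(): the state, without advancing time (a new reading comes with each control period).
- optics.get_image(name): name is "scene" or "top" or "wrist"; returns a dict with "frame" (400x640x3 uint8, red, green, blue), "fx", "fy", "cx", "cy" (pixels), "rvec" (rotation vector, rad) and "tvec" (3), from world to camera coordinates, as OpenCV has them; the wrist camera has in their place "hand_eye" (4x4, takes a point from camera to tool coordinates, whose origin is the TCP and whose axes are the flange's). Camera axes: x right, y down, z forward; pixel columns grow to the right and rows downward; lengths in mm; the calibration is good to about 2 mm. The wrist camera is an equidistant fisheye: a pixel r from the principal point sees the ray r / f radians off the axis. A picture is of the moment at which its call begins: read the wrist's pose just before it. There is no depth.
- ctrl.close_job(): hands the job in; it is judged then, once.
The state is a dict: "t": time; "qpos": joint angles; "qvel": joint speeds; "joint_torque": joint torques, N m; "ee_pos": TCP position; "orientation": TCP orientation; "ft_force": force on the tool from outside, world axes, zero at the start; "moment": the same for the moment, N m; "width": finger opening in mm; "grasp_force": force on a finger pad.
Only numpy, scipy, OpenCV 4.12 (cv2) and the standard library are available. Lean on these libraries where they do the work, as an engineer would, in place of code of your own. Each camera call takes 0.05 s, during which the arm holds its last target. There are 200 camera calls.

## Working session

There is one attempt and no reset: what is moved stays moved. The work goes in short steps, Python scripts to look and compute and a shell command to move; the robot and the scene stay as the last step left them, time stands still between calls to the robot, and variables do not carry over. Pictures are saved under pics/ and viewed, at most 13 in all, crops included, and the job is handed in when it is done.

```bash
mkdir -p pics; cat > h.py <<'E'
import numpy as np, cv2
from scipy.spatial.transform import Rotation as R
from workcell import status, optics, ctrl
def shot(name,fn):
    o=status.get_obs(); d=optics.get_image(name); cv2.imwrite('pics/'+fn,d['frame'][:,:,::-1]); return o,d
def px2w(d,uv,z):
    M=R.from_rotvec(np.ravel(d['rvec'])).as_matrix(); t=np.ravel(d['tvec']); c=-M.T@t
    uv=np.atleast_2d(uv).astype(float)
    r=np.c_[(uv[:,0]-d['cx'])/d['fx'],(uv[:,1]-d['cy'])/d['fy'],np.ones(len(uv))]@M
    return c+r*((z-c[2])/r[:,2])[:,None]
def w2px(d,P):
    M=R.from_rotvec(np.ravel(d['rvec'])).as_matrix(); p=np.atleast_2d(P)@M.T+np.ravel(d['tvec'])
    return np.c_[p[:,0]/p[:,2]*d['fx']+d['cx'],p[:,1]/p[:,2]*d['fy']+d['cy']]
E
python3 - <<'E'
from h import *
import pickle
o,d=shot('top','top0.png'); o,s=shot('scene','scene0.png')
pickle.dump((d,s),open('cams.pkl','wb'))
for c in(d,s):
    M=R.from_rotvec(np.ravel(c['rvec'])).as_matrix();print(c['fx'],-M.T@np.ravel(c['tvec']))
print(o)
E
```

```text
432.9320852560888 [ 481.29058534   90.37722204 1257.16505853]
482.6003963446495 [  56.96625432 -505.6572224   949.44341546]
{'t': 0.05, 'qpos': array([ 1.10903553e+00,  4.23843174e-01,  1.63070256e+00,  4.29131026e-06,
        1.08861208e+00, -1.90270941e-02]), 'qvel': array([-0.00218348, -0.00063441, -0.00122499,  0.00156785, -0.00159805,
        0.00019115]), 'joint_torque': array([-1.04752060e-03, -5.46079731e+01, -2.74622941e+01,  6.46687718e-02,
        1.85983867e-02, -1.22311130e-05]), 'ee_pos': array([267.50681074, 564.25939678, 240.89529166]), 'orientation': array([-6.89698749e-01, -3.06456358e+00,  2.38615498e-03]), 'ft_force': array([-0.41806522, -0.77501267,  0.19327282]), 'moment': array([-0.00936064,  0.02780029,  0.00180809]), 'grasp_force': 0.0, 'width': 87.79000198472288}
```

View pics/top0.png

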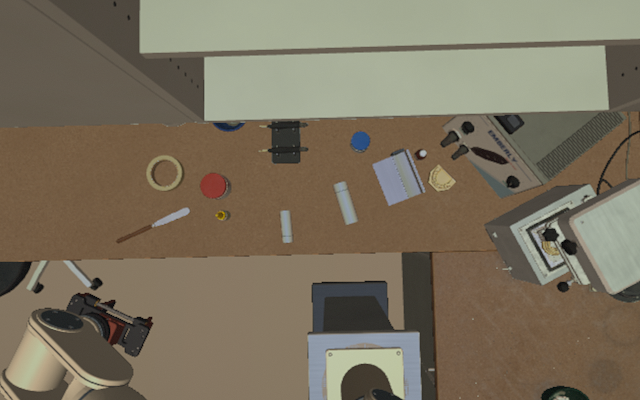

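View pics/scene0.png

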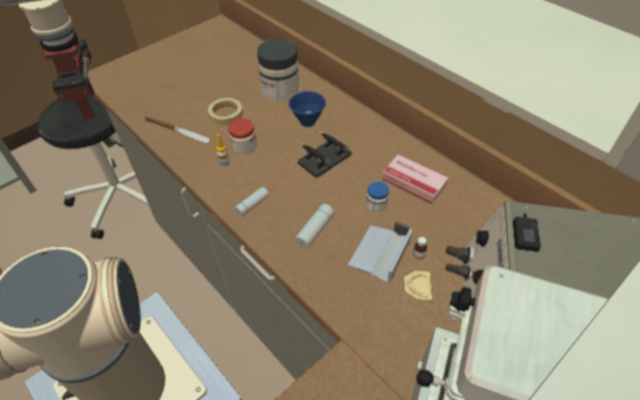

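The top view shows two bar candidates: (286,226), short and thin, and (345,202), larger. The larger one fits 40x120 and lies next to the V-block's ramp (400,177). The stop is the dark plate near (404,153). I'll enlarge the area to confirm.

```bash
python3 - <<'E'
from h import *
a=cv2.imread('pics/top0.png')[130:250,270:470]; b=cv2.imread('pics/scene0.png')[170:320,230:440]
a=cv2.resize(a,(800,480),interpolation=cv2.INTER_CUBIC)
cv2.imwrite('pics/c1.png',a)
b=cv2.resize(b,(800,571),interpolation=cv2.INTER_CUBIC)
cv2.imwrite('pics/c2.png',b)
E
```

```text
(no output)
```

View pics/c1.png

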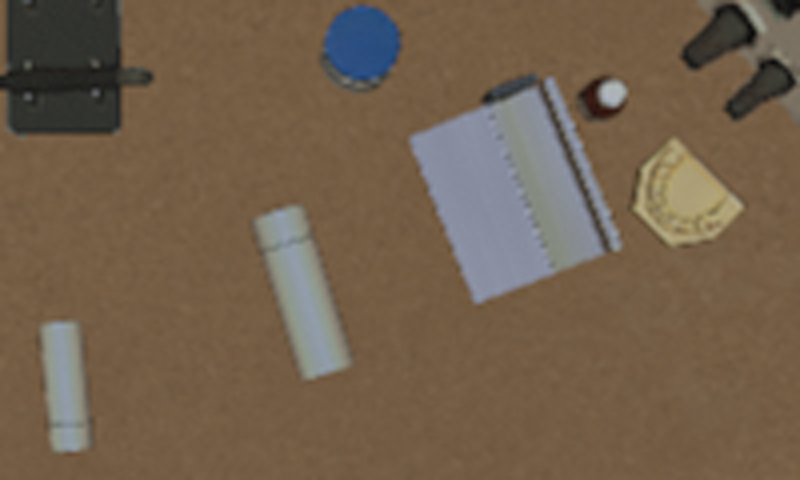

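View pics/c2.png

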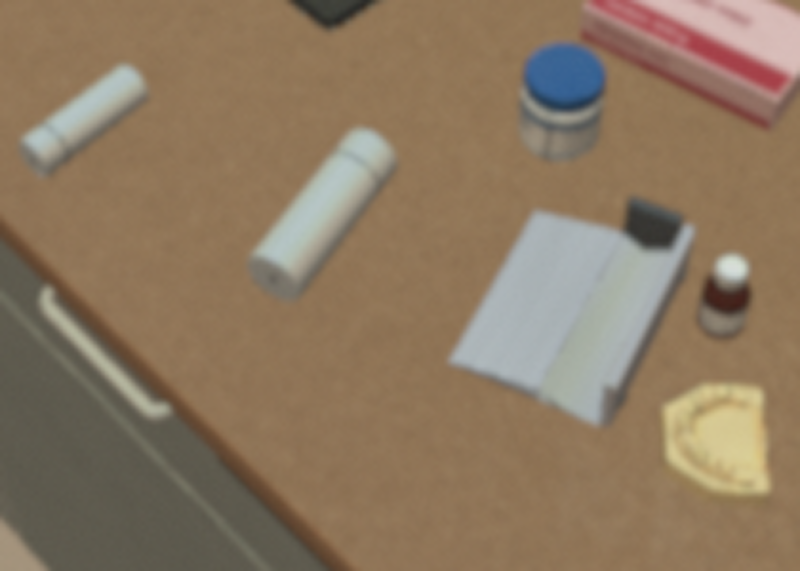

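The crops show the target bar at crop-1 corners (255,215), (303,205), (349,365), (305,380). The block's ramp foot runs (411,137)-(478,302), the stop is at (510,90) and the fence is on the right.

```bash
python3 - <<'E'
from h import *
import pickle
d,s=pickle.load(open('cams.pkl','rb'))
T=lambda p:np.array(p)/4+[270,130]-.4
S=lambda p:np.array(p)/(800/210)+[230,170]-.4
# block fit: points block frame -> both cams
B=[(-75,65,1),(-75,-65,1),(-18,65,13),(-18,-65,13),(30,65,46),(30,-65,46)]
U=T([(411,137),(478,302),(490,104),(553,270),(553,78),(619,247)])
B2=[(-75,65,1),(-75,-65,1),(-18,-65,13)]; U2=S([(535,211),(450,362),(543,398)])
from scipy.optimize import least_squares
def W(p,b): 
    b=np.array(b,float); c,n=np.cos(p[2]),np.sin(p[2]); return np.c_[p[0]+c*b[:,0]-n*b[:,1],p[1]+n*b[:,0]+c*b[:,1],b[:,2]]
f=lambda p:np.r_[(w2px(d,W(p,B))-U).ravel(),(w2px(s,W(p,B2))-U2).ravel()]
r=least_squares(f,[550,-100,-1.6],x_scale=[10,10,.1]);p=r.x;print('block',p,np.round(f(p),1))
inv=lambda P:np.c_[(P[:,0]-p[0])*np.cos(p[2])+(P[:,1]-p[1])*np.sin(p[2]),-(P[:,0]-p[0])*np.sin(p[2])+(P[:,1]-p[1])*np.cos(p[2])]
for nm,q in (('bar',[(255,215),(303,205),(349,365),(305,380)]),('small',[(42,324),(78,322),(90,450),(53,450)])):
    P=px2w(d,T(q),20)
    e1=(P[0]+P[1])/2;e2=(P[2]+P[3])/2;ax=(e1-e2)[:2];print(nm,(e1+e2)/2,'len',np.hypot(*ax),'thick',np.linalg.norm(P[1]-P[0]),'ax ang rel V',np.arctan2(ax[1],ax[0])-np.pi/2-p[2])
    print(' blockframe',inv(((e1+e2)/2)[None]))
g=S([(262,270),(375,145)]);print('scene check axis',px2w(s,g,25))
J=px2w(d,T([(362,42)]),62);print('sep',J,inv(J));J=px2w(d,T([(605,95)]),55);print('amber',J,inv(J));
J=px2w(d,np.array([(213,185)]),75);print('pumice',J,inv(J))
np.save('blk.npy',p)
E
```

```text
block [ 596.48719329 -135.01877983   -1.22183869] [-0.3  0.  -0.3  0.3 -1.3  0.6 -0.1  0.9  0.5 -0.8  1.6 -0.1  0.8  0.7
  0.6  0.7 -0.9 -1.9]
bar [521.1714652   39.41250412  20.        ] len 120.94427951271177 thick 35.12177311881687 ax ang rel V -0.09013799659240895
 blockframe [[-189.67008262  -11.13514596]]
small [457.5542247  210.31465108  20.        ] len 90.68435738927353 thick 25.782502355039014 ax ang rel V -0.2786445133577409
 blockframe [[-372.02380186  -12.48355362]]
scene check axis [[460.87931711  32.12107571  25.        ]
 [580.63376082  57.92307209  25.        ]]
sep [[691.94201215  -4.83518043  62.        ]] [[-89.69962105 134.21389636]]
amber [[ 651.27715052 -173.48475363   55.        ]] [[54.88131268 38.33551971]]
pumice [[576.38388348 403.36432329  75.        ]] [[-512.80824488  165.19144278]]
```

The block fit has residuals under 2 px. The bar measures 121 mm long at block (-190,-11) and is about 0.09 rad off square. The decoy is 91 mm long. I'll push with both open fingers, closing axis parallel to the V, so the bar squares up as it rolls.

```bash
cat > row.py <<'E'
import sys
from h import *
p=np.load('blk.npy')
def row(*a, yawoff=0):
    """block x,y and tip height -> row (shift, turn) from present pose, tool down, tool y along block y"""
    o=status.get_obs(); M0=R.from_rotvec(o['orientation']); c,n=np.cos(p[2]),np.sin(p[2])
    x,y,z=a; P=np.array([p[0]+c*x-n*y,p[1]+n*x+c*y,z+float(ctrl.tcp_to_tips)])
    best=None
    for sg in (1,-1):
        by=sg*np.array([-np.sin(p[2]+yawoff),np.cos(p[2]+yawoff),0]); bz=np.array([0,0,-1.]); bx=np.cross(by,bz)
        q=(M0.inv()*R.from_matrix(np.c_[bx,by,bz])).as_rotvec()
        if best is None or np.linalg.norm(q)<np.linalg.norm(best): best=q
    e=o['ee_pos']-[p[0],p[1],0]; now=[c*e[0]+n*e[1],-n*e[0]+c*e[1],e[2]-ctrl.tcp_to_tips]
    print('now block',np.round(now,1),'t',o['t'],'F',np.round(o['ft_force'],1),'world',np.round(P))
    print('row',np.round(M0.inv().apply(P-o['ee_pos']),1),np.round(best,4))
if __name__=='__main__': row(*map(float,sys.argv[1:4]))
E
python3 row.py -245 -11 150; python3 row.py -245 -11 8
```

```text
now block [-769.6  -70.   222. ] t 0.1 F [0.2 0.5 0.6] world [502.  91. 169.]
row [-414.8 -326.5   72.4] [-1.300e-03  5.000e-04  7.791e-01]
now block [-769.6  -70.   222. ] t 0.1 F [0.2 0.5 0.6] world [502.  91.  27.]
row [-414.8 -326.4  214.4] [-1.300e-03  5.000e-04  7.791e-01]
```

```bash
python3 -m inch '[[[-415,-326,72,0,0,0.779,80],[-415,-326,72,0,0,0.779,80],[-415,-326,72,0,0,0.779,80],[-415,-326,72,0,0,0.779,80],[-415,-326,72,0,0,0.779,80],[-415,-326,72,0,0,0.779,80],[-415,-326,72,0,0,0.779,80],[-415,-326,72,0,0,0.779,80],[-415,-326,72,0,0,0.779,80],[-415,-326,72,0,0,0.779,80],[-415,-326,72,0,0,0.779,80],[-415,-326,72,0,0,0.779,80],[-415,-326,72,0,0,0.779,80],[-415,-326,72,0,0,0.779,80],[-415,-326,72,0,0,0.779,80],[-415,-326,72,0,0,0.779,80],[-415,-326,72,0,0,0.779,80],[-415,-326,72,0,0,0.779,80],[-415,-326,72,0,0,0.779,80]]]'; python3 row.py -248 -12 8
```

```text
t: 2.0
ee_pos: [503.0, 92.6, 169.8]
orientation: [1.802, 2.574, 0.0]
ft_force: [0.2, 0.0, -0.3]
width: 70.3
grasp_force: 0.0
now block [-245.8  -10.   150.8] t 2.0 F [ 0.2  0.  -0.3] world [500.  94.  27.]
row [  2.2  -2.  142.8] [0.0001 0.     0.0004]
```

```bash
python3 -m inch '[[[3,-2,40,0,0,0,80],[3,-2,80,0,0,0,80],[3,-2,115,0,0,0,80],[3,-2,135,0,0,0,80],[3,-2,143,0,0,0,80],[3,-2,143,0,0,0,80],[3,-2,143,0,0,0,80]]]'; python3 row.py -210 -12 8; python3 - <<'E'
from h import *
o,d=shot('top','top1.png')
a=cv2.resize(d['frame'][130:250,270:470,::-1],(800,480),interpolation=cv2.INTER_CUBIC);cv2.imwrite('pics/c3.png',a)
E
```

```text
t: 2.7
ee_pos: [500.8, 94.6, 27.4]
orientation: [1.802, 2.573, 0.001]
ft_force: [0.2, -0.1, -0.2]
width: 70.1
grasp_force: 0.0
now block [-248.5  -11.4    8.4] t 2.7 F [ 0.2 -0.1 -0.2] world [513.  58.  27.]
row [-38.5  -0.6   0.5] [0.0011 0.0002 0.    ]
```

View pics/c3.png

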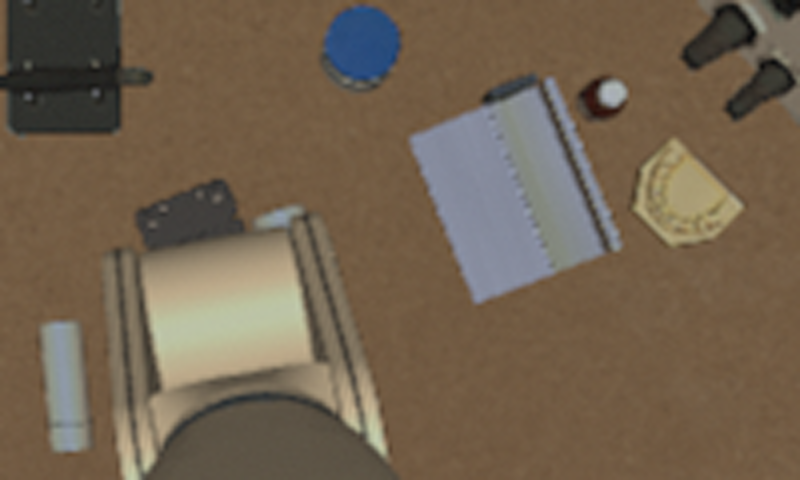

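The arm hides the bar from above, but the block and bystanders are unchanged. I'll start the slow push.

```bash
python3 -m inch '[[[-4,0,0,0,0,0,80],[-8,0,0,0,0,0,80],[-12,0,0,0,0,0,80],[-16,0,0,0,0,0,80],[-20,0,0,0,0,0,80],[-24,0,0,0,0,0,80],[-28,0,0,0,0,0,80],[-32,0,0,0,0,0,80],[-36,0,0,0,0,0,80],[-40,0,0,0,0,0,80],[-44,0,0,0,0,0,80],[-48,0,0,0,0,0,80],[-52,0,0,0,0,0,80],[-56,0,0,0,0,0,80],[-60,0,0,0,0,0,80],[-64,0,0,0,0,0,80],[-68,0,0,0,0,0,80],[-72,0,0,0,0,0,80],[-76,0,0,0,0,0,80],[-80,0,0,0,0,0,80]]]'; python3 row.py -110 -12 8; python3 - <<'E'
from h import *
o,d=shot('wrist','w1.png'); o,s=shot('scene','s1.png')
a=cv2.resize(s['frame'][170:320,230:440,::-1],(560,400),interpolation=cv2.INTER_CUBIC)
b=cv2.resize(d['frame'][:,:,::-1],(560,350));b=b[:200] if 0 else b
o=np.vstack([a,b]);cv2.imwrite('pics/c4.png',cv2.resize(o,(448,600)))
E
```

```text
t: 4.75
ee_pos: [527.6, 19.0, 26.7]
orientation: [-1.802, -2.573, 0.0]
ft_force: [-0.3, 0.4, 0.1]
width: 70.5
grasp_force: 0.1
now block [-168.3  -12.1    7.7] t 4.75 F [-0.3  0.4  0.1] world [548. -36.  27.]
row [-58.3   0.1  -0.3] [-0.  0.  0.]
```

View pics/c4.png

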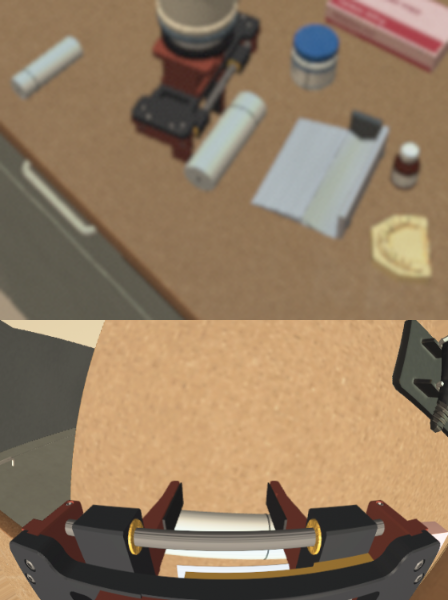

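The scene view shows the bar standing nearly square just ahead of both fingers. The wrist view shows it spanning both fingers. I'll continue to the ramp.

```bash
python3 -m inch '[[[-4,0,0,0,0,0,80],[-8,0,0,0,0,0,80],[-12,0,0,0,0,0,80],[-16,0,0,0,0,0,80],[-20,0,0,0,0,0,80],[-24,0,0,0,0,0,80],[-28,0,0,0,0,0,80],[-32,0,0,0,0,0,80],[-36,0,0,0,0,0,80],[-40,0,0,0,0,0,80],[-44,0,0,0,0,0,80],[-48,0,0,0,0,0,80],[-52,0,0,0,0,0,80],[-56,0,0,0,0,0,80],[-60,0,0,0,0,0,80],[-64,0,0,0,0,0,80],[-68,0,0,0,0,0,80],[-71,0,0,0,0,0,80],[-74,0,0,0,0,0,80],[-77,0,0,0,0,0,80]]]'; python3 row.py -45 -12 16; python3 - <<'E'
from h import *
o,s=shot('scene','s2.png')
cv2.imwrite('pics/c5.png',cv2.resize(s['frame'][190:300,310:440,::-1],(650,550),interpolation=cv2.INTER_CUBIC))
E
```

```text
t: 6.85
ee_pos: [553.9, -53.2, 26.7]
orientation: [-1.802, -2.573, 0.0]
ft_force: [-1.6, 3.6, 3.0]
width: 70.4
grasp_force: 1.7
now block [-91.4 -12.1   7.7] t 6.85 F [-1.6  3.6  3. ] world [570. -97.  35.]
row [-46.4   0.1  -8.3] [-0.0001 -0.0001  0.0001]
```

View pics/c5.png

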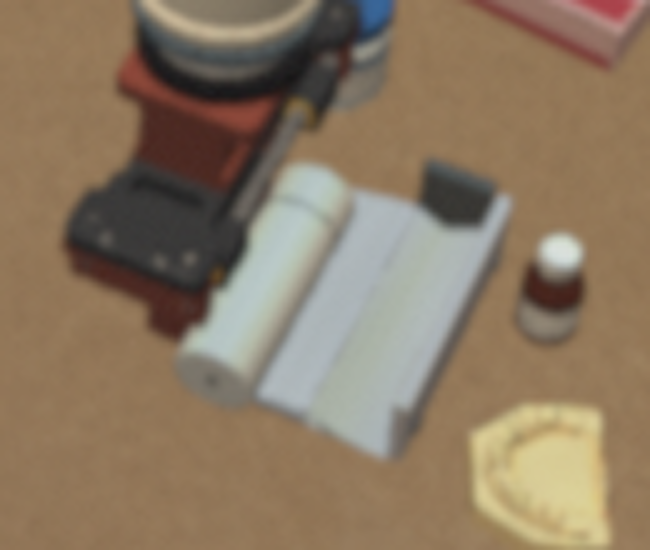

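The bar is on the ramp, square and held against both fingers, near end at crop pixel (215,375). Next I'll push it over the crest while raising the tips.

```bash
python3 -m inch '[[[-3,0,-0.5,0,0,0,80],[-6,0,-1,0,0,0,80],[-9,0,-1.5,0,0,0,80],[-12,0,-2,0,0,0,80],[-15,0,-2.5,0,0,0,80],[-18,0,-3,0,0,0,80],[-21,0,-3.5,0,0,0,80],[-24,0,-4,0,0,0,80],[-27,0,-4.6,0,0,0,80],[-30,0,-5.2,0,0,0,80],[-33,0,-5.8,0,0,0,80],[-36,0,-6.4,0,0,0,80],[-39,0,-7,0,0,0,80],[-42,0,-7.6,0,0,0,80],[-44,0,-8.2,0,0,0,80],[-46,0,-8.8,0,0,0,80],[-48,0,-9.2,0,0,0,80],[-50,0,-9.6,0,0,0,80],[-52,0,-10,0,0,0,80],[-54,0,-10.4,0,0,0,80]]]'; python3 row.py -45 -12 16; python3 - <<'E'
from h import *
o,s=shot('scene','s3.png')
cv2.imwrite('pics/c6.png',cv2.resize(s['frame'][190:300,310:440,::-1],(650,550),interpolation=cv2.INTER_CUBIC))
E
```

```text
t: 8.9
ee_pos: [572.4, -103.9, 37.1]
orientation: [1.802, 2.573, 0.0]
ft_force: [-0.1, 0.1, 0.1]
width: 69.8
grasp_force: 0.0
now block [-37.5 -12.   18.1] t 8.9 F [-0.1  0.1  0.1] world [570. -97.  35.]
row [7.5 0.  2.1] [0.     0.     0.0001]
```

View pics/c6.png

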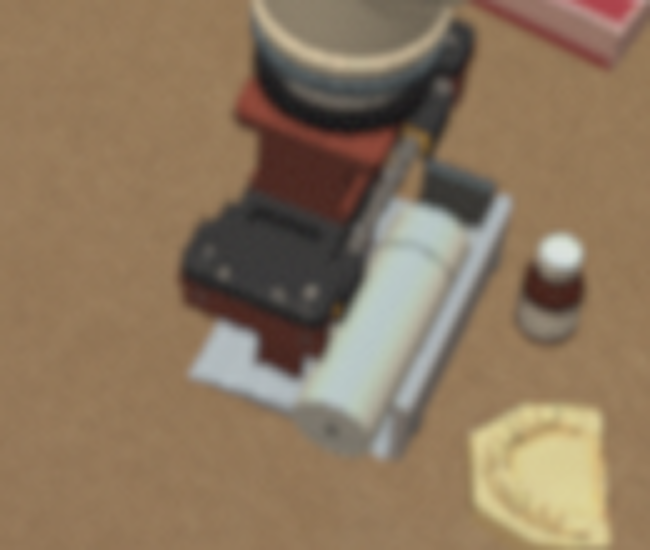

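The bar is seated in the V, its end (340,425) overhanging the open end, with zero force on the fingers. I'll back off, lift, shut the fingers and move to the open end.

```bash
python3 -m inch '[[[4,0,0,0,0,0,80],[10,0,-2,0,0,0,80],[15,0,-10,0,0,0,80],[15,0,-40,0,0,0,80],[15,0,-80,0,0,0,80],[15,0,-100,0,0,0,60],[0,-40,-100,0,0,0,0],[-20,-80,-100,0,0,0,0],[-37,-108,-100,0,0,0,0],[-37,-108,-100,0,0,0,0],[-37,-108,-100,0,0,0,0],[-37,-108,-100,0,0,0,0],[-37,-108,-100,0,0,0,0],[-37,-108,-100,0,0,0,0]]]'; python3 row.py 0 -120 15; python3 - <<'E'
from h import *
o,s=shot('top','t4.png')
cv2.imwrite('pics/c7.png',cv2.resize(s['frame'][140:220,360:460,::-1],(750,600),interpolation=cv2.INTER_CUBIC))
E
```

```text
t: 10.35
ee_pos: [484.0, -174.8, 137.0]
orientation: [1.8, 2.575, 0.0]
ft_force: [0.3, 0.3, -0.1]
width: 2.5
grasp_force: 0.0
now block [  -1.1 -119.3  118. ] t 10.35 F [ 0.3  0.3 -0.1] world [ 484. -176.   34.]
row [ -1.1  -0.7 103. ] [0.0001 0.     0.0014]
```

View pics/c7.png

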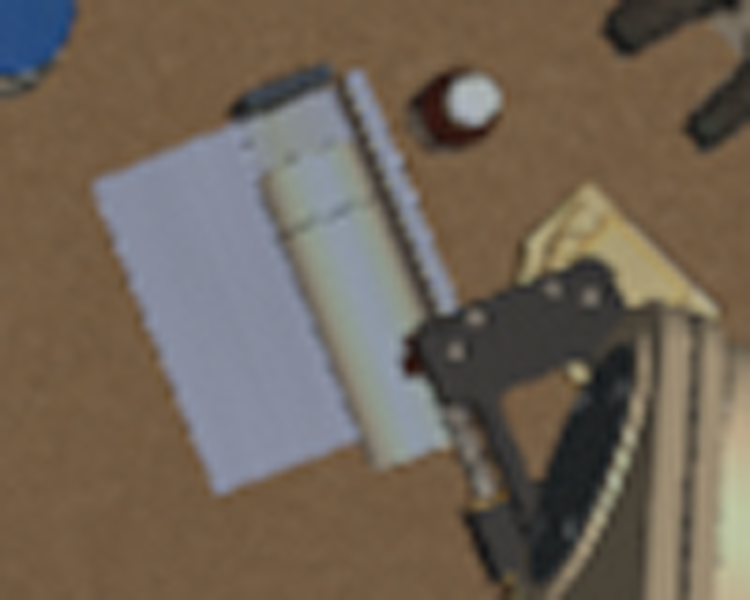

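The bar lies square in the V with a gap of about 20 mm to the stop, and its near end is at crop (415,455). I'll descend with the fingers shut, clear of that end.

```bash
python3 -m inch '[[[-1,-1,30,0,0,0,0],[-1,-1,65,0,0,0,0],[-1,-1,90,0,0,0,0],[-1,-1,100,0,0,0,0],[-1,-1,102.5,0,0,0,0],[-1,-1,102.5,0,0,0,0],[-1,-1,102.5,0,0,0,0]]]'; python3 row.py 0 -68.5 15.5
python3 -m inch '[[[0,3,0,0,0,0,0],[0,6,0,0,0,0,0],[0,9,0,0,0,0,0],[0,12,0,0,0,0,0],[0,15,0,0,0,0,0],[0,18,0,0,0,0,0],[0,20,0,0,0,0,0],[0,22,0,0,0,0,0],[0,24,0,0,0,0,0],[0,26,0,0,0,0,0],[0,28,0,0,0,0,0],[0,30,0,0,0,0,0],[0,32,0,0,0,0,0],[0,34,0,0,0,0,0],[0,36,0,0,0,0,0],[0,38,0,0,0,0,0]]]'; python3 row.py 0 -68.5 15.5
```

```text
t: 11.1
ee_pos: [483.7, -177.0, 35.6]
orientation: [1.801, 2.572, 0.001]
ft_force: [-0.4, 0.9, -0.0]
width: 0.8
grasp_force: 0.0
now block [   0.9 -120.4   16.6] t 11.1 F [-0.4  0.9 -0. ] world [ 532. -158.   34.]
row [ 0.9 51.9  1.2] [0.0014 0.0012 0.0001]
t: 12.7
ee_pos: [518.2, -163.7, 34.5]
orientation: [-1.801, -2.573, 0.001]
ft_force: [-1.8, -0.7, 1.5]
width: 0.5
grasp_force: 1.3
now block [  0.2 -83.4  15.5] t 12.7 F [-1.8 -0.7  1.5] world [ 532. -158.   34.]
row [ 0.2 14.9 -0. ] [-0.0009 -0.0005  0.0001]
```

In contact, sliding at about 2 N, with about 15 mm still to go.

```bash
python3 -m inch '[[[0,1.5,0,0,0,0,0],[0,3,0,0,0,0,0],[0,4.5,0,0,0,0,0],[0,6,0,0,0,0,0],[0,7.5,0,0,0,0,0],[0,9,0,0,0,0,0],[0,10,0,0,0,0,0],[0,11,0,0,0,0,0],[0,12,0,0,0,0,0],[0,12,0,0,0,0,0]]]'; python3 row.py 0 -68.5 15.5
python3 -m inch '[[[0,0.5,0,0,0,0,0],[0,1,0,0,0,0,0],[0,1.5,0,0,0,0,0],[0,2,0,0,0,0,0],[0,2,0,0,0,0,0]]]'; python3 row.py 0 -68.5 15.5
```

```text
t: 13.7
ee_pos: [530.0, -159.6, 34.6]
orientation: [1.802, 2.573, 0.0]
ft_force: [-1.4, 0.2, -0.4]
width: 0.4
grasp_force: 0.5
now block [  0.4 -70.9  15.6] t 13.7 F [-1.4  0.2 -0.4] world [ 532. -158.   34.]
row [0.4 2.4 0.1] [0.0002 0.0001 0.    ]
t: 14.2
ee_pos: [531.8, -159.0, 34.6]
orientation: [1.802, 2.573, 0.0]
ft_force: [-1.2, -0.2, 0.3]
width: 0.4
grasp_force: 0.7
now block [  0.4 -68.9  15.6] t 14.2 F [-1.2 -0.2  0.3] world [ 532. -158.   34.]
row [0.4 0.4 0.1] [0.0001 0.0001 0.    ]
```

Not at the stop yet (force still 1 N). I'll go on in small steps until the force rises.

```bash
python3 -m inch '[[[0,0.5,0,0,0,0,0],[0,1,0,0,0,0,0],[0,1.5,0,0,0,0,0],[0,2,0,0,0,0,0],[0,2,0,0,0,0,0]]]'
python3 -m inch '[[[0,0.5,0,0,0,0,0],[0,1,0,0,0,0,0],[0,1.5,0,0,0,0,0],[0,1.5,0,0,0,0,0]]]'; python3 row.py 0 -68.5 15.5
```

```text
t: 14.7
ee_pos: [533.7, -158.3, 34.6]
orientation: [1.802, 2.573, 0.0]
ft_force: [-2.3, 0.2, 0.3]
width: 0.4
grasp_force: 0.6
t: 15.1
ee_pos: [535.1, -157.8, 34.6]
orientation: [1.802, 2.573, 0.0]
ft_force: [-1.5, -0.8, 0.1]
width: 0.1
grasp_force: 0.6
now block [  0.4 -65.4  15.6] t 15.1 F [-1.5 -0.8  0.1] world [ 532. -158.   34.]
row [ 0.4 -3.1  0.1] [0.0001 0.0001 0.0001]
```

```bash
python3 -m inch '[[[0,0.5,0,0,0,0,0],[0,1,0,0,0,0,0],[0,1.5,0,0,0,0,0],[0,2,0,0,0,0,0],[0,2,0,0,0,0,0]]]'
python3 - <<'E'
from h import *
o,s=shot('scene','s5.png')
cv2.imwrite('pics/c8.png',cv2.resize(s['frame'][200:300,340:440,::-1],(600,600),interpolation=cv2.INTER_CUBIC))
E
```

```text
t: 15.6
ee_pos: [536.9, -157.1, 34.6]
orientation: [-1.802, -2.573, 0.0]
ft_force: [-1.4, -0.6, -0.4]
width: 0.6
grasp_force: 0.9
```

View pics/c8.png

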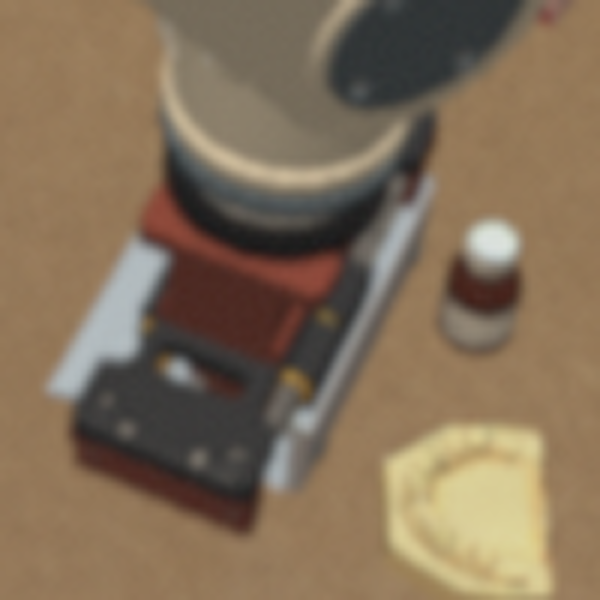

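The arm hides the contact in this view, but force is low and the block and bystanders are unmoved. I'll keep stepping to the stop.

```bash
python3 -m inch '[[[0,0.5,0,0,0,0,0],[0,1,0,0,0,0,0],[0,1.5,0,0,0,0,0],[0,2,0,0,0,0,0],[0,2,0,0,0,0,0]]]' | grep force
python3 -m inch '[[[0,0.5,0,0,0,0,0],[0,1,0,0,0,0,0],[0,1.5,0,0,0,0,0],[0,1.5,0,0,0,0,0]]]'|grep force; python3 row.py 0 -68.5 15.5
```

```text
ft_force: [-7.5, -6.1, 5.0]
grasp_force: 5.2
ft_force: [-13.1, -10.3, 7.9]
grasp_force: 8.5
now block [  0.1 -63.2  15.5] t 16.55 F [-13.1 -10.3   7.9] world [ 532. -158.   34.]
row [ 0.2 -5.3 -0. ] [-0.0055 -0.0018  0.0005]
```

The force has risen to about 17 N and the tool has stalled, so the bar is against the stop. I'll retract slowly, lift away and check.

```bash
python3 -m inch '[[[0,-1.5,0,0,0,0,0],[0,-3,0,0,0,0,0],[0,-5,0,0,0,0,0],[0,-10,0,0,0,0,0],[0,-20,0,0,0,0,0],[0,-40,0,0,0,0,0],[0,-60,-20,0,0,0,0],[0,-70,-60,0,0,0,0],[0,-90,-100,0,0,0,0],[20,-130,-120,0,0,0,0],[20,-150,-120,0,0,0,0],[20,-150,-120,0,0,0,0]]]'; python3 - <<'E'
from h import *
o,d=shot('top','t6.png');o,s=shot('scene','s6.png')
a=cv2.resize(d['frame'][140:220,360:460,::-1],(400,320),interpolation=cv2.INTER_CUBIC)
b=cv2.resize(s['frame'][200:280,340:440,::-1],(400,320),interpolation=cv2.INTER_CUBIC)
cv2.imwrite('pics/c9.png',np.hstack([a,b]))
E
```

```text
t: 17.75
ee_pos: [389.8, -188.4, 155.2]
orientation: [1.804, 2.572, -0.0]
ft_force: [1.1, -1.2, -0.4]
width: 0.1
grasp_force: 0.0
```

View pics/c9.png

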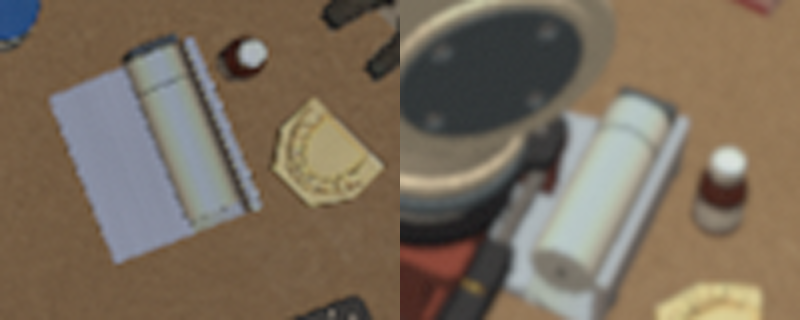

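The bar lies in the V with its far end touching the dark stop at (155,50) and its near end inside the open end at (210,215). The bystanders in this view are in place and the robot is clear, so I'm handing in.

```bash
python3 -c "
from workcell import ctrl
print(ctrl.close_job())"
```

```text
the job is handed in; nothing more can be done
None
```

I rolled the bar up the ramp into the V and slid it against the end stop. The last pictures show it seated there with the robot clear, and I handed the job in at about 18 s; no verdict was returned.

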